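Make the food processor safe and hold its blade ready over the drive

ROBOT

A 6-joint arm with a two-finger parallel gripper is mounted at the origin on a cart in front of the work surface, level with it; the furniture and walls round the work are solid. World frame = base frame: x ahead of the robot, y to its left, z up, the work surface at z = 0. Lengths are in m, angles in rad, forces in N, time in s.
With the tool pointing down it reaches from about 0.275 to 0.85 m from the base axis. Payload 19 kg.
Tool frame: the origin (TCP) lies on the centre line of the jaws, within the pads' length; the fingertips stand 22 mm ahead of it and the grasp point (between the pads) lies 3 mm ahead of it; z points along the fingers, y is the line along which they close (so a half turn about z gives the same grasp; the last joint's range is limited). The gripper opens to 85 mm and grips with 20 to 120 N. Pads are 22 mm wide; open, the fingers measure 114 mm over their backs; the gripper's body (76 mm by 85 mm) begins 54 mm behind the grasp point. The pads swing forward as they close: fully open they stand 13 mm farther back than shut.
Start: joints at [1.053, 0.15, 1.437, -0, 1.554, -0.134], TCP at [0.215, 0.533, 0.253] pointing down, gripper open.
Joint ranges: [-2.8, 2.8], [-0.68, 2.1], [0.12, 2.68], [-1.39, 4.53], [0.16, 2.79], [-2.81, 2.81]. Speed limits (rad/s): [1.89, 1.89, 2.22, 3.01, 3.01, 3.01].

INTERFACE

Orientations are given as a unit quaternion [x, y, z, w].
In Python, from rig import bot, eyes gives the robot as it stands (bot), with the cameras (eyes).
- The arm moves only by the tool jog_arm, called by a JSON object that holds its "name" and its "arguments". Schema: {"type":"object","properties":{"plan":{"type":"array","items":{"type":"array","items":{"type":"number"},"minItems":4,"maxItems":4},"minItems":1,"maxItems":10},"aperture":{"type":"number"},"force":{"type":"number"},"only":{"type":"string"},"quiet":{"type":"boolean"},"lines":{"type":"string"}},"required":["plan"],"additionalProperties":false}. plan is a list of rows, 1 to 10 of them, each of 4 numbers: dx, dy, dz in m, then a turn about the tool's z in rad; each row is the pose to reach, as a shift and turn from the pose commanded when the call began, along the tool's axes at that moment; what a row does not reach only later rows make up. A row lasts 1/8 s, in which the tool goes at most 0.0625 m and 0.188 rad, less where a joint would pass 70% of its speed; a pose out of reach is approached as far as the arm can. aperture is the finger opening in m, set as the call begins (left out keeps the last). The fingers move at their own pace and stop on an object; force is the grip in N (left out, the last holds). Time passes only in rows, so rows that do not move let the fingers close. The tool returns the time, the measured TCP pose, the force, the opening and the grip force at its end. only (a regular expression) keeps the lines of the reply that match it, lines (a string "A,B") keeps lines A to B, and quiet returns only ok. Input that does not fit is refused with a message, and nothing moves.
- bot.sense(): the state, without advancing time (a new reading comes with each control period).
- eyes.camera(name): name is "side" or "top" or "wrist"; returns (picture, depth): 384x512x3 uint8, red, green, blue; 384x512 float32, m along the optical axis (not along the pixel's ray), 0 where there is no reading.
- eyes.camera_info(name): a dict with "vertical_fov" (degrees; the focal length in pixels is half the picture's height over the tangent of half this angle, whatever the lens; pixels are square), "cx", "cy" (the principal point, pixels), "rvec" (rotation vector, rad) and "tvec" (3), from world to camera coordinates, as OpenCV has them; the wrist camera has in their place "T_tool_cam" (4x4, takes a point from camera to tool coordinates, whose origin is the TCP and whose axes are the flange's). Camera axes: x right, y down, z forward; pixel columns grow to the right and rows downward; lengths in m; the calibration is good to about 2 mm. A picture is of the moment at which its call begins: read the wrist's pose just before it. camera_info takes no time and is no camera call.
- bot.sign_off(): hands the job in; it is judged then, once.
The state is a dict: "t": time; "joints": joint angles; "dq": joint speeds; "tau": joint torques, N m; "tcp_pos": TCP position; "tcp_rot": TCP orientation; "wrist_force": force on the tool from outside, world axes, zero at the start; "wrist_torque": the same for the moment, N m; "width": finger opening in m; "grip_force": force on a finger pad.
Only numpy, scipy, OpenCV 4.12 (cv2) and the standard library are available. Lean on these libraries where they do the work, as an engineer would, in place of code of your own. Each camera call takes 0.05 s, during which the arm holds its last target. There are 200 camera calls.

TASK

The food processor has been left switched on: turn its rotary switch back to off first. Then pick the blade up from the chopping board by its finger grip, carry it over the jars and over the bowl's rim, and stop with it inside the bowl about a centimetre above the drive spindle: centred, upright, with the slot in its hub lined up with the spindle's flat key, and touching neither spindle nor bowl. Finish while still holding it there in the gripper (I shall look underneath and seat it by hand), and leave the jars, the vegetables and everything else standing where they are.

Things in the scene. Friction and masses are not known exactly. Their poses are not given: they have to be found in the camera images.
- processor: food processor without lid, fixed: round aluminium base (radius 100 mm, 70 high) with an open clear bowl (rim 170 mm above the worktop, outer radius 86, inner at least 77; black handle on the +y side out to 134) and a lower shoulder on the -x side (112 mm wide, out to 200 from the bowl axis, top at 56) with the switch. Origin: bowl axis at worktop height; z up, x from switch to bowl
- switch (a joint): rotary switch angle, rad: 0 = on, 1.2 = off, stops at both ends. Vertical axis; it grows counter-clockwise seen from above. An over-centre detent (at most 0.1 N m, dead centre at 0.6) draws it to the nearer end and holds it there. At off the pointer line on the grip bar points at the bowl (+x of the processor) and a ring mark, at on to a bar mark
- switch_grip (a point): middle of the switch's grip bar, on its axis, 152 mm on the -x side of the bowl's axis and 79 mm above the worktop; the upright black bar is 50 mm long (along this point's x axis, which is the pointer's direction), 12 mm thick (y) and stands from 64 to 90 mm above the worktop on a 54 mm disc
- drive_top (a point): centre of the top of the drive spindle in the middle of the bowl, 115 mm above the worktop; its top 24 mm is a flat steel key 20 mm long (x, which is the processor's x) and 9 mm thick (y); z up
- blade: blade, about 0.14 kg, standing on the board: grey hub 37 mm wide at the foot, 128 tall, two curved steel wings reaching 66 mm from the axis (+x side 17 mm up, -x side 36 up). From 78 to 128 mm up a flat finger grip 16 mm thick (y), 32 wide (x). Origin: centre of the hub's foot, z up. Hollow from below (60 mm deep); its 13 mm slot runs along x, the line of the wings, and fits either way round
- board: wooden chopping board, 250 x 360 x 21 mm, lying fixed; origin under its centre, its top 21 mm above the worktop; the blade, the tomato and the onion stand on it
- jar_a: small spice jar with red cap, 45 mm across, 106 mm tall, the one nearer the robot in the row between board and processor; origin under its centre
- jar_b: small spice jar like the other, next in the row; origin under its centre
- honey: honey jar, 64 mm across, 87 mm tall, with a wide lid, third in the row; origin under its centre
- mill: black pepper mill, 57 mm across, 160 mm tall, far end of the row; origin under its centre
- tomato: tomato on the board, 65 mm; origin under its centre
- onion: onion on the board, 83 mm across, 94 mm tall; origin under its centre
- garlic: garlic bulb, 60 mm, left of the processor; origin under its centre

How it is judged:
On the way, in this order (a step that is already met when the one before it is completed fails the run):
1. the switch is turned to off while the blade still stands on the board (value of joint switch above 1.08 rad and height (world z) of blade below 0.035 m), for 0.2 s.
2. the blade is lifted clear of the board by its finger grip (height (world z) of blade above 0.06 m and contact force between blade and the fingers above 1 N and z of the grasp point in the frame of blade above 0.065 m), for 0.2 s.
At the end, for the whole second after the job is handed in: switch off (within 0.12 rad); blade held still in the gripper, its foot 3 to 25 mm above the spindle top and within 8 mm of its axis, upright within 0.12 rad, slot within 0.2 rad of the key either way round, touching neither bowl nor spindle (value of joint switch above 1.08 rad and z of blade in the frame of drive_top between 0.003 and 0.025 m and horizontal distance between blade and drive_top below 0.008 m and angle between blade's own z axis and vertical below 0.12 rad and angle between the x axis of blade and the x axis of drive_top, either way round below 0.2 rad and contact force between blade and the fingers above 1 N and contact force between blade and processor below 0.1 N and linear speed of blade below 0.03 m/s); the arm keeps its last pose, push and grip.
It fails at once if the blade is bumped against the processor (over 4 N) (contact force between blade and processor above 4 N).
It fails at once if a jar, the mill, a vegetable or another bystander is moved by more than 30 mm (distance of any of tomato, onion, jar_a, jar_b, honey, mill, garlic from where it was at the start of the episode above 0.03 m).
It also fails if it takes over 61 s, if anything falls off the work surface, if the arm or the gripper's body presses on something with over 40 N, if the wrist force passes 120 N, or if a joint passes its speed limit or range.

## Working session

There is one attempt and no reset: what is moved stays moved. The work goes in short steps, Python scripts to look and compute and a tool call to move; the robot and the scene stay as the last step left them, time stands still between calls to the robot, and variables do not carry over. Pictures are saved under pics/ and viewed, at most 10 in all, crops included, and the job is handed in when it is done.

```bash
ls; mkdir -p pics; cat > h.py <<'E'
import numpy as np,cv2
from rig import bot, eyes
from scipy.spatial.transform import Rotation as R
def world(name):
    s=bot.sense(); im,d=eyes.camera(name); i=eyes.camera_info(name)
    h,w=d.shape; f=h/2/np.tan(np.radians(i["vertical_fov"])/2)
    u,v=np.meshgrid(np.arange(w),np.arange(h))
    P=np.stack([(u-i["cx"])/f*d,(v-i["cy"])/f*d,d],-1)
    if name=="wrist":
        T=np.array(i["T_tool_cam"]); P=P@T[:3,:3].T+T[:3,3]
        P=P@R.from_quat(s["tcp_rot"]).as_matrix().T+s["tcp_pos"]
    else:
        M=cv2.Rodrigues(np.array(i["rvec"],float))[0]; P=(P-np.array(i["tvec"]))@M
    P[d==0]=np.nan
    return im,P
E
python3 - <<'E'
from h import *
for n in("top","side"):
    im,P=world(n); cv2.imwrite(f"pics/{n}0.png",im[:,:,::-1]); np.savez(f"{n}0.npz",im=im,P=P)
    print(eyes.camera_info(n))
print(bot.sense())
E
```

```text
pics
rig.py
{'vertical_fov': 52.73506187394935, 'cx': 256.13383034163655, 'cy': 195.66434659183284, 'rvec': array([ 2.16305752, -2.10140815,  0.1945004 ]), 'tvec': array([-0.04661395,  0.56198329,  1.10194636])}
{'vertical_fov': 44.95494004412341, 'cx': 244.74713928184465, 'cy': 196.08963851335253, 'rvec': array([ 2.00446855, -0.30779565,  0.16041322]), 'tvec': array([-0.53913649,  0.14388257,  1.27866064])}
{'t': 0.1, 'joints': array([ 1.05301517e+00,  1.50895996e-01,  1.43794399e+00,  4.53860962e-06,
        1.55380636e+00, -1.34007167e-01]), 'dq': array([-0.00148269, -0.001271  , -0.0006613 ,  0.00016935, -0.00069422,
       -0.00123034]), 'tau': array([ 4.29892971e-03, -7.14379406e+01, -5.71799183e+01, -2.86313398e-04,
        6.98868156e-03, -1.49806834e-07]), 'tcp_pos': array([0.21521481, 0.53299106, 0.25277004]), 'tcp_rot': array([ 1.90711609e-01,  9.81645967e-01, -4.98392314e-04, -1.70823580e-04]), 'wrist_force': array([ 0.48136802, -0.15229741, -0.01369307]), 'wrist_torque': array([ 0.0200822 , -0.0327183 , -0.02218927]), 'grip_force': 0.0, 'width': 0.08512322037238658}
```

View pics/top0.png

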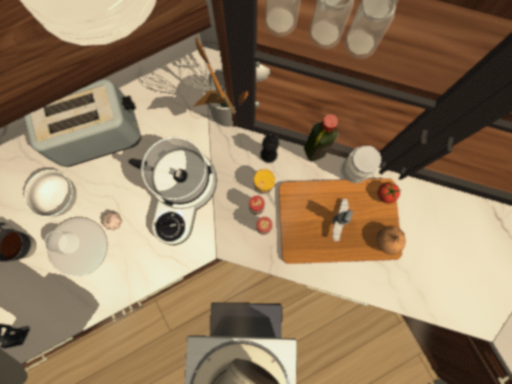

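View pics/side0.png

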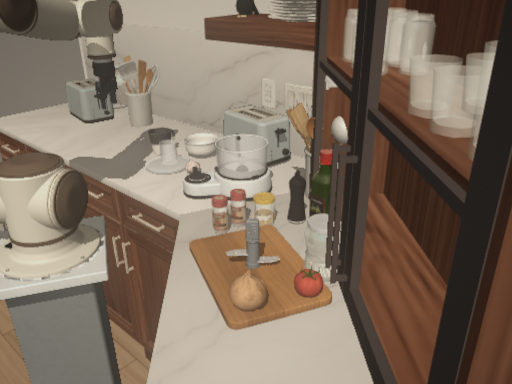

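The top view shows the bowl at about (178,172), the switch at (170,226), and the blade at (342,217) on the board. The jar row runs (264,225), (256,204), (263,180), (269,148). Next I'll measure these.

```bash
python3 - <<'E'
from h import *
Z=np.load("top0.npz"); P,im=Z["P"],Z["im"]
def reg(n,u0,u1,v0,v1,z0,z1,dark=None,f=None):
    p=P[v0:v1,u0:u1].reshape(-1,3);c=im[v0:v1,u0:u1].reshape(-1,3).astype(int)
    m=(p[:,2]>z0)&(p[:,2]<z1)
    if dark: m&=c.max(1)<dark
    q=p[m]
    if len(q)<5: print(n,len(q));return
    (cc,sz,an)=cv2.minAreaRect(q[:,:2].astype(np.float32)); print(n,len(q),"mean",q.mean(0).round(4),"rect",np.round(cc,4),np.round(sz,4),round(an,1)); return q
reg("rim",125,230,120,225,.155,.18)
reg("base70",125,230,120,225,.064,.076)
reg("shoulder",130,230,195,255,.05,.061)
reg("spindle",165,195,160,190,.09,.13)
reg("knob",150,190,210,242,.08,.1)
reg("knobdisc",150,190,210,242,.06,.1)
reg("grip",325,360,190,250,.1,.2)
reg("wings",320,365,190,255,.03,.075)
for n,u,v,z in(("jarA",264,225,.09),("jarB",256,204,.09),("honey",263,180,.07),("mill",269,148,.1),("garlic",111,219,.03),("tomato",389,192,.05),("onion",391,240,.05)): reg(n,u-14,u+14,v-14,v+14,z,.2)
a=im[120:250,120:225,::-1];b=im[185:260,315,::-1]
A=cv2.resize(a,None,fx=4.5,fy=4.5,interpolation=2)
B=cv2.resize(im[185:260,315:355,::-1],None,fx=7,fy=7,interpolation=2)
c=np.zeros((585,780,3),np.uint8);c[:A.shape[0],:A.shape[1]]=A;c[:B.shape[0],480:480+B.shape[1]]=B
cv2.imwrite("pics/crop.png",c)
E
```

```text
rim 588 mean [0.624  0.2156 0.1669] rect [0.6258 0.2384] [0.2667 0.1731] 73.1
base70 2130 mean [0.6107 0.1964 0.0699] rect [0.6522 0.222 ] [0.343  0.2023] 27.1
shoulder 971 mean [0.4801 0.2114 0.0549] rect [0.4863 0.1884] [0.1362 0.1631] 4.4
spindle 40 mean [0.6118 0.1922 0.1075] rect [0.6113 0.1931] [0.0118 0.0218] 74.0
knob 82 mean [0.4623 0.2175 0.0887] rect [0.4628 0.2171] [0.0122 0.0511] 11.9
knobdisc 290 mean [0.4622 0.2156 0.0715] rect [0.4737 0.2116] [0.0684 0.0918] 75.7
grip 122 mean [ 0.4993 -0.2775  0.1341] rect [ 0.5013 -0.2774] [0.0268 0.0327] 75.8
wings 264 mean [ 0.4961 -0.2774  0.0514] rect [ 0.5012 -0.2789] [0.0295 0.1328] 71.9
jarA 202 mean [ 0.4732 -0.0553  0.1055] rect [ 0.4728 -0.0559] [0.0416 0.0421] 1.4
jarB 212 mean [ 0.5316 -0.0332  0.1054] rect [ 0.5212 -0.0351] [0.069 0.044] 14.4
honey 377 mean [ 0.6056 -0.0525  0.0865] rect [ 0.606  -0.0531] [0.0606 0.061 ] 1.5
mill 253 mean [ 0.6992 -0.0656  0.1362] rect [ 0.7041 -0.0658] [0.0483 0.0477] 25.7
garlic 228 mean [0.4791 0.3964 0.0393] rect [0.479  0.3973] [0.0505 0.0492] 82.2
tomato 379 mean [ 0.5836 -0.4215  0.0672] rect [ 0.591  -0.4249] [0.0633 0.0741] 85.1
onion 657 mean [ 0.4424 -0.416   0.0825] rect [ 0.444  -0.4199] [0.0781 0.0718] 0.9
```

View pics/crop.png

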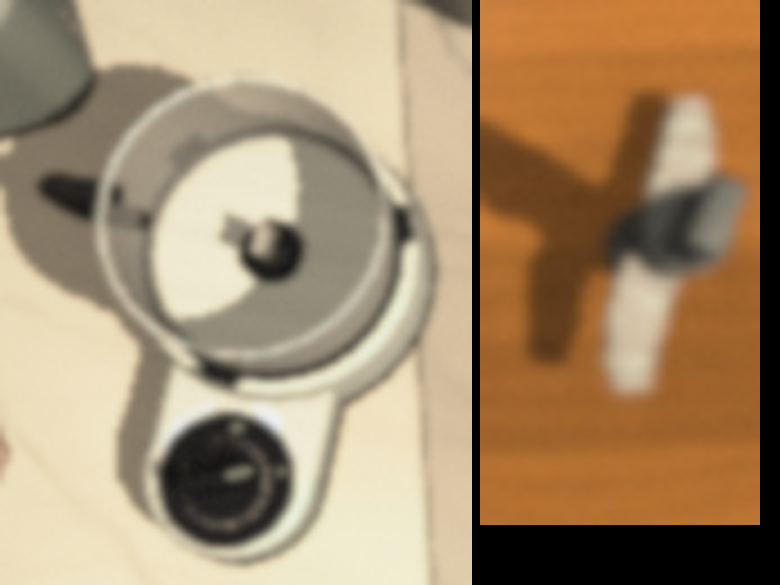

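Top crop: the switch pointer at about (240,470) points right (on, about -78° in world). The handle is on the left, and the blade's wings run at about -17°. The knob-to-spindle distance comes out at 0.151 m against 0.152 given, so the measurements agree. Next I'll refine the processor fit and work out the moves.

```bash
cat >> h.py <<'E'
def togo(x,y,z,ydeg):
    "shift+turn in tool axes so that TCP is at x,y,z and tool y at world angle ydeg (mod 180)"
    s=bot.sense(); M=R.from_quat(s["tcp_rot"]).as_matrix()
    a=np.degrees(np.arctan2(M[1,1],M[0,1])); t=(ydeg-a+90)%180-90
    d=M.T@(np.array([x,y,z])-s["tcp_pos"])
    print("t",round(s["t"],2),"tcp",s["tcp_pos"].round(4),"yang",round(a,1),"q6",s["joints"][5].round(2),"| go",d.round(4),"turn",round(-np.radians(t),3))
def circ(q):
    from scipy.optimize import least_squares
    r=least_squares(lambda p:np.hypot(q[:,0]-p[0],q[:,1]-p[1])-p[2],[.61,.19,.085],loss="soft_l1",f_scale=.002);return r.x
E
python3 - <<'E'
from h import *
Z=np.load("top0.npz"); P=Z["P"][120:225,125:230].reshape(-1,3)
q=P[(P[:,2]>.164)&(P[:,2]<.175)]; q=q[np.hypot(q[:,0]-.612,q[:,1]-.192)<.092]; q=q[np.hypot(q[:,0]-.612,q[:,1]-.192)>.07]
print("rim",len(q),circ(q).round(4))
q=P[(P[:,2]>.064)&(P[:,2]<.076)&(P[:,0]>.56)]; 
from scipy.spatial import ConvexHull
print("base",circ(q[ConvexHull(q[:,:2]).vertices]).round(4))
i=eyes.camera_info("wrist");print(i)
togo(.4625,.2173,.2,11.9)
E
```

```text
rim 393 [0.6122 0.1929 0.0846]
base [0.6164 0.1851 0.0865]
{'vertical_fov': 61.12330371476161, 'cx': 252.7633530123071, 'cy': 191.22554392210526, 'T_tool_cam': array([[-1.90738407e-04, -9.52192018e-01, -3.05500123e-01,
         7.80717644e-02],
       [ 9.99999862e-01, -3.19593889e-05, -5.24735979e-04,
        -1.60870599e-03],
       [ 4.89885813e-04, -3.05500181e-01,  9.52191892e-01,
        -1.20525920e-01],
       [ 0.00000000e+00,  0.00000000e+00,  0.00000000e+00,
         1.00000000e+00]])}
t 0.1 tcp [0.2152 0.533  0.2528] yang 68.0 q6 -0.13 | go [-0.3475 -0.2001  0.0529] turn 0.979
```

{"name": "jog_arm", "arguments": {"plan": [[-0.05,-0.03,0,0.14],[-0.1,-0.06,0,0.28],[-0.15,-0.09,0.01,0.42],[-0.2,-0.115,0.02,0.56],[-0.25,-0.145,0.03,0.7],[-0.3,-0.175,0.04,0.84],[-0.3475,-0.2,0.05,0.979],[-0.3475,-0.2,0.053,0.979],[-0.3475,-0.2,0.053,0.979]], "aperture": 0.045, "force": 40}}

```text
t: 1.23
tcp_pos: [0.4624, 0.2176, 0.1999]
tcp_rot: [0.63, 0.777, -0.0, -0.0]
wrist_force: [-0.8, -0.8, 0.9]
width: 0.0448
grip_force: 0.0
```

```bash
python3 - <<'E'
from h import *
im,P=world("wrist"); cv2.imwrite("pics/w1.png",im[:,:,::-1])
m=(P[...,2]>.083)&(P[...,2]<.096)&(np.hypot(P[...,0]-.4625,P[...,1]-.217)<.035)
q=P[m]; print(len(q),q.mean(0)); print(cv2.minAreaRect(q[:,:2].astype(np.float32)))
togo(.4625,.2173,.088,11.9)
E
```

```text
995 [0.46118651 0.21750877 0.08898456]
((0.46135109663009644, 0.21662557125091553), (0.011695190332829952, 0.04903322830796242), 11.97538948059082)
t 1.27 tcp [0.4622 0.2181 0.2003] yang 12.0 q6 0.08 | go [-0.0008  0.0002  0.1123] turn 0.002
```

View pics/w1.png

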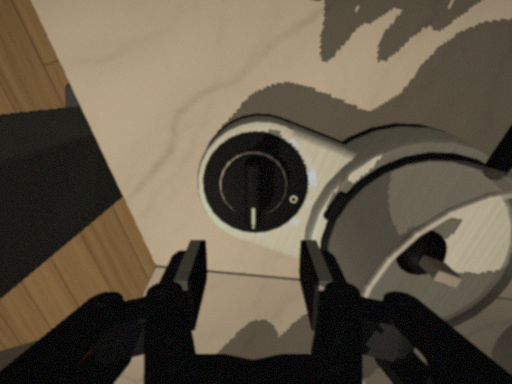

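The wrist view shows the bar centred between the fingers, pointer down at (253,215) and ring mark at (292,200) towards the bowl. The yaw agrees at 12°, so I'll descend and grip.

{"name": "jog_arm", "arguments": {"plan": [[0,-0.001,0.04,0],[0,-0.001,0.08,0],[0,-0.001,0.1,0],[0,-0.001,0.111,0],[0,-0.001,0.111,0]]}}

```text
t: 1.9
tcp_pos: [0.4613, 0.2179, 0.0894]
tcp_rot: [0.629, 0.777, -0.0, -0.0]
wrist_force: [0.8, 1.1, 0.7]
width: 0.0453
grip_force: 0.0
```

{"name": "jog_arm", "arguments": {"plan": [[0,0,0,0],[0,0,0,0],[0,0,0,0],[0,0,0,0]], "aperture": 0, "force": 30}}

```text
t: 2.4
tcp_pos: [0.4622, 0.2176, 0.0903]
tcp_rot: [0.63, 0.777, 0.001, 0.0]
wrist_force: [-0.4, 1.8, 7.0]
width: 0.0113
grip_force: 34.3
```

{"name": "jog_arm", "arguments": {"plan": [[0,0,-0.002,-0.15],[0,0,-0.002,-0.3],[0,0,-0.002,-0.45],[0,0,-0.002,-0.6],[0,0,-0.002,-0.75],[0,0,-0.002,-0.9],[0,0,-0.002,-1.05],[0,0,-0.002,-1.2],[0,0,-0.002,-1.2],[0,0,-0.002,-1.2]]}}

```text
t: 3.65
tcp_pos: [0.4622, 0.2175, 0.0906]
tcp_rot: [0.081, 0.997, 0.0, 0.0]
wrist_force: [12.9, 5.5, -22.1]
width: 0.0112
grip_force: 31.3
```

```bash
python3 -c "
from h import *
s=bot.sense();print(s['wrist_torque']);togo(.4615,.217,.2,80.5)"
```

```text
[ 0.77399235 -2.17628066  0.07373888]
t 3.65 tcp [0.4622 0.2175 0.0906] yang 80.7 q6 -1.12 | go [ 0.0005 -0.0005 -0.1094] turn 0.003
```

{"name": "jog_arm", "arguments": {"plan": [[0,0,0.001,0],[0,0,0.001,0],[0,0,0,0],[0,0,0,0]], "aperture": 0.045}}

```text
t: 4.15
tcp_pos: [0.4617, 0.2173, 0.0916]
tcp_rot: [0.081, 0.997, 0.0, 0.0]
wrist_force: [-0.1, 0.2, -0.6]
width: 0.0448
grip_force: 0.0
```

{"name": "jog_arm", "arguments": {"plan": [[0,0,-0.05,0],[0,0,-0.1,0],[0,0,-0.15,0],[0,0,-0.16,0],[0,0,-0.16,0],[0,0,-0.16,0]]}}

```text
t: 4.9
tcp_pos: [0.4613, 0.2172, 0.2497]
tcp_rot: [0.081, 0.997, -0.0, -0.001]
wrist_force: [-0.5, 1.0, -1.1]
width: 0.0447
grip_force: 0.0
```

```bash
python3 - <<'E'
from h import *
im,P=world("wrist"); cv2.imwrite("pics/w2.png",im[:,:,::-1])
m=(P[...,2]>.083)&(P[...,2]<.096)&(np.hypot(P[...,0]-.4625,P[...,1]-.217)<.035)
q=P[m]; print(len(q),q.mean(0)); print(cv2.minAreaRect(q[:,:2].astype(np.float32)))
im,P=world("top")
m=(P[...,2]>.083)&(P[...,2]<.096)&(np.hypot(P[...,0]-.4625,P[...,1]-.217)<.035)
print(m.sum(), cv2.minAreaRect(P[m][:,:2].astype(np.float32)) if m.sum()>5 else 0)
togo(.5,-.279,.26,72)
E
```

```text
727 [0.46034464 0.21601151 0.08890727]
((0.46152162551879883, 0.215927854180336), (0.011995918117463589, 0.049585867673158646), 80.52820587158203)
28 ((0.4502691328525543, 0.22027577459812164), (0.01211052481085062, 0.02221926860511303), 81.41461944580078)
t 5.0 tcp [0.4613 0.2172 0.2499] yang 80.7 q6 -1.12 | go [-0.1186 -0.4834 -0.0098] turn 0.151
```

View pics/w2.png

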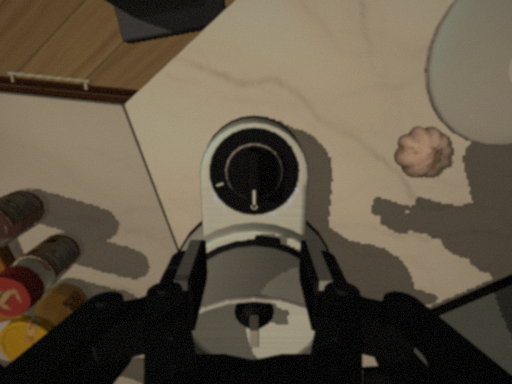

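The pointer at (254,207) now points at the ring mark and the bowl. The bar angle is -9.5°, so the switch is off and the processor's yaw is about -9.5°. Next I'll move over the blade.

{"name": "jog_arm", "arguments": {"plan": [[-0.013,-0.054,-0.01,0.02],[-0.026,-0.108,-0.02,0.035],[-0.04,-0.161,-0.03,0.05],[-0.053,-0.215,-0.03,0.07],[-0.066,-0.269,-0.03,0.085],[-0.08,-0.322,-0.03,0.1],[-0.093,-0.376,-0.03,0.12],[-0.106,-0.43,-0.03,0.135],[-0.1186,-0.4834,-0.03,0.15],[-0.1186,-0.4834,-0.03,0.15]]}}

```text
t: 6.25
tcp_pos: [0.4998, -0.282, 0.2794]
tcp_rot: [0.158, 0.987, 0.0, -0.001]
wrist_force: [-0.1, -0.1, 0.6]
width: 0.045
grip_force: 0.0
```

{"name": "jog_arm", "arguments": {"plan": [[0,0,0,0],[0,0,0,0]]}}

```text
t: 6.5
tcp_pos: [0.5004, -0.2778, 0.2813]
tcp_rot: [0.155, 0.988, 0.0, -0.0]
wrist_force: [-0.3, 0.3, -1.0]
width: 0.0449
grip_force: 0.0
```

```bash
python3 - <<'E'
from h import *
im,P=world("wrist"); cv2.imwrite("pics/w3.png",im[:,:,::-1])
near=np.hypot(P[...,0]-.5,P[...,1]+.278)<.085
for a,b in((.144,.156),(.03,.075)):
    q=P[(P[...,2]>a)&(P[...,2]<b)&near]; print(len(q),q.mean(0)); print(cv2.minAreaRect(q[:,:2].astype(np.float32)))
togo(.5,-.279,.127,72)
E
```

```text
694 [ 0.49819618 -0.28317987  0.14837654]
((0.4992629587650299, -0.28354838490486145), (0.016007034108042717, 0.032029975205659866), 66.5645751953125)
1329 [ 0.47568212 -0.2750804   0.05661754]
((0.49952998757362366, -0.2834363579750061), (0.035514961928129196, 0.131826251745224), 79.37327575683594)
t 6.55 tcp [ 0.5005 -0.2778  0.2815] yang 72.2 q6 -1.9 | go [ 1.000e-04 -1.200e-03  1.545e-01] turn 0.003
```

View pics/w3.png

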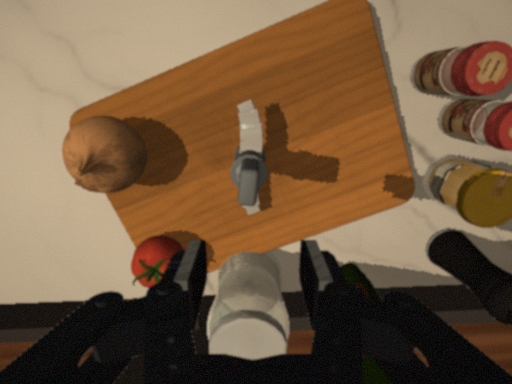

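The blade grip top is at about (250,180). Its rectangle is 16.0 x 32.0 mm, matching the given size, and its centre is (0.4993,-0.2835). I'll check its yaw against the top camera and PCA.

```bash
python3 - <<'E'
from h import *
def pca(q):
    c=q[:,:2]-q[:,:2].mean(0); w,v=np.linalg.eigh(c.T@c); return np.degrees(np.arctan2(v[1,1],v[0,1])),q.mean(0).round(4),len(q)
for n in("wrist","top"):
    im,P=world(n); near=np.hypot(P[...,0]-.5,P[...,1]+.28)<.085
    q=P[(P[...,2]>.145)&(P[...,2]<.153)&near]; print(n,"top face",pca(q),cv2.minAreaRect(q[:,:2].astype(np.float32)))
    q=P[(P[...,2]>.03)&(P[...,2]<.075)&near]; r=np.hypot(q[:,0]-.499,q[:,1]+.283); q=q[r>.045]
    a,b=q[q[:,0]<.5],q[q[:,0]>.5]; print(" tips",a.mean(0),b.mean(0),len(a),len(b), np.degrees(np.arctan2(*(b.mean(0)-a.mean(0))[[1,0]])))
togo(.4993,-.283,.127,68)
E
```

```text
wrist top face (np.float64(156.6440467549963), array([ 0.4983, -0.2832,  0.1484]), 681) ((0.49893537163734436, -0.2834596335887909), (0.01590825244784355, 0.031248541548848152), 66.62287902832031)
 tips [ 0.44709747 -0.26817364  0.05909707] [ 0.55563352 -0.29819209  0.03998812] 360 135 -15.460160490793328
top top face (np.float64(145.11928957648715), array([ 0.4915, -0.283 ,  0.1475]), 9) ((0.49263736605644226, -0.2843831181526184), (0.0048343404196202755, 0.016856251284480095), 50.15056228637695)
 tips [ 0.45320058 -0.2726774   0.05818949] [nan nan nan] 6 0 nan
t 6.65 tcp [ 0.5005 -0.278   0.2816] yang 72.1 q6 -1.9 | go [-0.0003 -0.005   0.1546] turn 0.072<stdin>:8: RuntimeWarning: Mean of empty slice.
  ret = um.true_divide(
```

{"name": "jog_arm", "arguments": {"plan": [[0,-0.0055,0.03,0.05],[0,-0.0055,0.06,0.096],[0,-0.0055,0.1,0.096],[0,-0.0055,0.13,0.096],[0,-0.0055,0.15,0.096],[0,-0.0055,0.153,0.096],[0,-0.0055,0.153,0.096]]}}

```text
t: 7.52
tcp_pos: [0.4989, -0.2841, 0.1291]
tcp_rot: [0.203, 0.979, -0.0, 0.0]
wrist_force: [0.4, 0.5, -0.6]
width: 0.0451
grip_force: 0.0
```

{"name": "jog_arm", "arguments": {"plan": [[0,0,0,0],[0,0,0,0],[0,0,0,0],[0,0,0,0],[0,0,0,0]], "aperture": 0, "force": 50}}

```text
t: 8.15
tcp_pos: [0.4989, -0.2842, 0.129]
tcp_rot: [0.203, 0.979, -0.0, 0.001]
wrist_force: [-1.1, 1.4, 6.6]
width: 0.0152
grip_force: 54.7
```

{"name": "jog_arm", "arguments": {"plan": [[0,0,-0.03,0],[0,0,-0.07,0],[0,0,-0.12,0],[0,0,-0.17,0],[0,0,-0.2,0],[0,0,-0.2,0],[0,0,-0.2,0],[0,0,-0.2,0]]}}

```text
t: 9.15
tcp_pos: [0.4984, -0.284, 0.3269]
tcp_rot: [0.203, 0.979, 0.0, -0.001]
wrist_force: [-0.2, 0.6, -1.4]
width: 0.0154
grip_force: 53.8
```

```bash
python3 - <<'E'
from h import *
im,P=world("side"); cv2.imwrite("pics/s1.png",im[:,:,::-1])
togo(.6122,.1929,.329,80.5)
E
```

```text
t 9.2 tcp [ 0.4985 -0.284   0.3271] yang 66.6 q6 -1.81 | go [ 0.0852  0.4828 -0.0016] turn -0.243
```

View pics/s1.png

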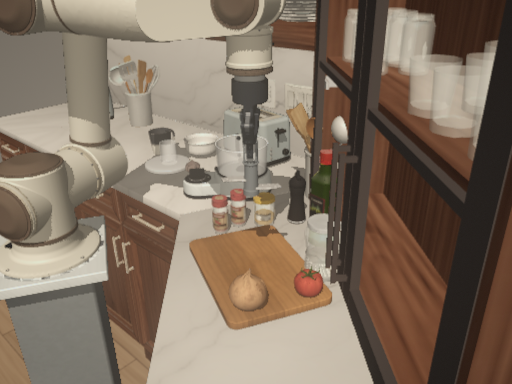

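The blade hangs upright in the gripper at about (250,170), clear of the board. I'll carry it over the bowl now.

{"name": "jog_arm", "arguments": {"plan": [[0.008,0.04,-0.002,-0.02],[0.017,0.09,-0.002,-0.05],[0.026,0.145,-0.002,-0.08],[0.035,0.2,-0.002,-0.11],[0.044,0.255,-0.002,-0.14],[0.054,0.31,-0.002,-0.17],[0.064,0.365,-0.002,-0.2],[0.073,0.415,-0.002,-0.23],[0.08,0.455,-0.002,-0.243],[0.0852,0.4828,-0.002,-0.243]]}}

```text
t: 10.45
tcp_pos: [0.6124, 0.1947, 0.3292]
tcp_rot: [0.082, 0.997, -0.0, -0.001]
wrist_force: [0.2, -0.4, -0.6]
width: 0.0154
grip_force: 53.6
```

{"name": "jog_arm", "arguments": {"plan": [[0,0,0,0],[0,0,0,0],[0,0,0,0],[0,0,0,0]]}}

```text
t: 10.95
tcp_pos: [0.6124, 0.1921, 0.3304]
tcp_rot: [0.083, 0.997, -0.0, 0.0]
wrist_force: [0.3, 0.7, -1.1]
width: 0.0152
grip_force: 53.7
```

```bash
python3 - <<'E'
from h import *
for n in ("top","wrist","side"):
    im,P=world(n); np.savez(n+"9.npz",im=im,P=P); 
    q=P[(np.hypot(P[...,0]-.6122,P[...,1]-.193)<.08)&(P[...,2]>.20)&(P[...,2]<.275)]; print(n,len(q), q.mean(0) if len(q) else 0, cv2.minAreaRect(q[:,:2].astype(np.float32)) if len(q)>5 else 0)
    cv2.imwrite(f"pics/{n}9.png",im[:,:,::-1])
a=cv2.imread("pics/top9.png");b=cv2.imread("pics/wrist9.png");c=cv2.imread("pics/side9.png")
o=np.zeros((590,800,3),np.uint8);o[:280,:390]=cv2.resize(a[110:250,100:295],(390,280));o[:288,400:784]=cv2.resize(b,(384,288));o[290:590,:400]=cv2.resize(c[80:230,150:350],(400,300));cv2.imwrite("pics/m9.png",o)
togo(.6122,.1929,.235,80.5)
E
```

```text
top 2 [0.66724605 0.18226208 0.24117418] 0
wrist 3731 [0.57790463 0.19418982 0.26006218] ((0.5817091464996338, 0.196023091673851), (0.0362313948571682, 0.0721452385187149), 80.58253479003906)
side 256 [0.60791143 0.18267284 0.24750025] ((0.6098301410675049, 0.1866854429244995), (0.03629199415445328, 0.1292533278465271), 77.62425994873047)
t 11.1 tcp [0.6124 0.1925 0.3304] yang 80.5 q6 -1.22 | go [0.0003 0.0004 0.0954] turn -0.0
```

View pics/m9.png

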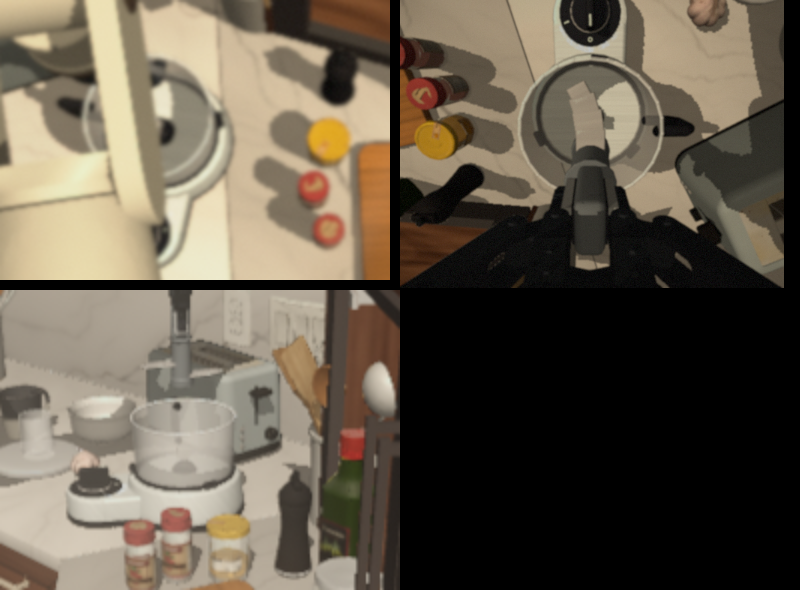

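The blade hangs over the middle of the bowl, wings S-curved (which explains the tip-line angle). The wrist view shows the rim and blade together, so I'll compare both centres from that one camera.

```bash
python3 - <<'E'
from h import *
c0=np.array([.6122,.193]); a=np.radians(-9.5); Rm=np.array([[np.cos(a),np.sin(a)],[-np.sin(a),np.cos(a)]])
for n in("wrist","side","top"):
    P=np.load(n+"9.npz")["P"].reshape(-1,3); r=np.hypot(*(P[:,:2]-c0).T)
    q=P[(P[:,2]>.162)&(P[:,2]<.178)&(r>.07)&(r<.095)]
    if len(q)>20: print(n,"rim",len(q),circ(q).round(4))
    for z0,z1 in((.223,.235),(.245,.255),(.262,.29),(.305,.312),(.312,.32)):
        q=P[(P[:,2]>z0)&(P[:,2]<z1)&(r<.09)]
        if len(q)>10:
            l=(q[:,:2]-c0)@Rm.T; print(n,z0,len(q),"local x",np.percentile(l[:,0],[2,98]).round(4),"y",np.percentile(l[:,1],[2,98]).round(4))
E
```

```text
wrist rim 3794 [0.6113 0.1915 0.084 ]
wrist 0.223 49 local x [-0.0117  0.0046] y [-0.0201  0.016 ]
wrist 0.245 42 local x [-0.0098 -0.0024] y [-0.0178  0.0136]
wrist 0.262 828 local x [-0.0332 -0.0048] y [-0.0159  0.0118]
wrist 0.305 188 local x [-0.0164 -0.012 ] y [-0.0101  0.0053]
wrist 0.312 568 local x [-0.0164 -0.0063] y [-0.0218  0.0168]
side rim 242 [0.6098 0.1899 0.0847]
side 0.223 38 local x [-0.0188  0.0129] y [-0.0222 -0.0029]
side 0.245 32 local x [-0.034  0.014] y [-0.0225 -0.0045]
side 0.262 79 local x [-0.0155  0.0109] y [-0.0209 -0.0009]
side 0.305 21 local x [-0.0164  0.0118] y [-0.0183 -0.0056]
side 0.312 22 local x [-0.0165  0.0123] y [-0.0247 -0.0054]
top rim 278 [0.6122 0.1927 0.0845]
```

Both cameras put the blade within 1 mm of the rim centre. I'll lower it slowly.

{"name": "jog_arm", "arguments": {"plan": [[0,0.0005,0.012,0],[0,0.0005,0.025,0],[0,0.0005,0.038,0],[0,0.0005,0.05,0],[0,0.0005,0.062,0],[0,0.0005,0.074,0],[0,0.0005,0.084,0],[0,0.0005,0.09,0],[0,0.0005,0.094,0],[0,0.0005,0.094,0]]}}

```text
t: 12.35
tcp_pos: [0.6125, 0.1933, 0.2362]
tcp_rot: [0.083, 0.997, -0.0, -0.0]
wrist_force: [0.5, -0.3, -1.3]
width: 0.0153
grip_force: 53.7
```

{"name": "jog_arm", "arguments": {"plan": [[0,0,0,0],[0,0,0,0],[0,0,0,0],[0,0,0,0]]}}

```text
t: 12.85
tcp_pos: [0.6125, 0.1933, 0.2363]
tcp_rot: [0.083, 0.997, -0.0, -0.0]
wrist_force: [-0.7, 0.3, -1.8]
width: 0.0159
grip_force: 53.7
```

```bash
python3 - <<'E'
from h import *
ims=[]
im,P=world("side"); A=cv2.resize(im[120:210,200:290,::-1],(400,400),interpolation=2)
r=np.hypot(P[...,0]-.61,P[...,1]-.19); q=P[(r<.03)&(P[...,2]>.175)&(P[...,2]<.3)]
im,P=world("wrist"); B=cv2.resize(im[:,:,::-1],(400,300)); np.savez("w10.npz",P=P,im=im)
o=np.zeros((400,800,3),np.uint8);o[:,:400]=A;o[:300,400:]=B;cv2.imwrite("pics/m10.png",o)
c0=np.array([.6122,.193]); a=np.radians(-9.5); Rm=np.array([[np.cos(a),np.sin(a)],[-np.sin(a),np.cos(a)]])
P=P.reshape(-1,3); r=np.hypot(*(P[:,:2]-c0).T)
print("rim",circ(P[(P[:,2]>.162)&(P[:,2]<.178)&(r>.07)&(r<.095)]))
for z0,z1 in((.12,.14),(.14,.16),(.17,.195),(.21,.22),(.22,.26)):
    q=P[(P[:,2]>z0)&(P[:,2]<z1)&(r<.06)]
    if len(q)>5:
        l=(q[:,:2]-c0)@Rm.T; print(z0,len(q),"x",np.percentile(l[:,0],[2,98]).round(4),"y",np.percentile(l[:,1],[2,98]).round(4))
q=P[(r<.05)&(P[:,2]<.27)];
s=bot.sense();print(s["wrist_force"],s["wrist_torque"],s["grip_force"])
togo(.6122,.1929,.235,80.5)
E
```

```text
rim [0.61102475 0.19171185 0.08365804]
0.12 30 x [-0.0117 -0.0029] y [-0.019   0.0162]
0.14 159 x [-0.0111  0.003 ] y [-0.0188  0.0169]
0.17 717 x [-0.0155 -0.005 ] y [-0.0149  0.0127]
0.21 306 x [-0.0165 -0.0106] y [-0.0139  0.0109]
0.22 7822 x [-0.0163  0.0117] y [-0.0226  0.0198]
[-0.3659849   0.65419704 -0.71205864] [ 0.02983106  0.02421674 -0.03495028] 53.73055458068848
t 12.95 tcp [0.6125 0.1933 0.2363] yang 80.5 q6 -1.22 | go [ 0.0002 -0.0004  0.0013] turn -0.0
```

View pics/m10.png

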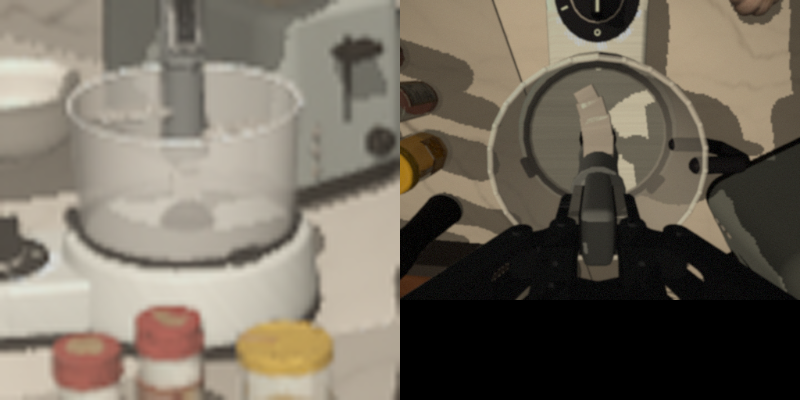

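The hub hangs in the bowl, centred to about 1 mm (rim and hub in the same camera). The foot is at about 0.128 m, 13 mm above the spindle top, and no force shows on the wrist. I'll hand the job in now.

```bash
python3 -c "
from rig import bot, eyes
print(bot.sign_off())"
```

```text
the job is handed in; nothing more can be done
None
```

The job is handed in, with no verdict returned: the switch is off, and the gripper holds the blade about 13 mm above the spindle, centred to about 1 mm, with the slot lined up with the key and no contact force on the wrist.

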